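# File the blue slide mailer under the holder's weighted arm

## Task

Take the blue slide mailer from the bench and tuck it label up under the weighted arm of the grey holder, on top of the two white mailers: slide it in from the holder's open end until it lies flat, squarely over the pile and up to the back stop, with the arm resting on it. The white pile must stay in place; the orange and green mailers are not wanted.

Things in the scene. Friction and masses are not known exactly. Their poses are not given: they have to be found in the camera images.
- mailer_blue: The blue one of three alike mailers (others orange, green) lying label up on the bench, 30 mm or more apart: a flat closed plastic box 100 mm long (x), 40 wide (y), 14 thick (z), about 60 g, white paper label on top. Origin: centre of its underside. Either end may lead.
- holder: Fixed grey holder. Origin on the bench under the pile's centre; x points from its open end (towards the robot) to the back stop (plate 60 mm wide, front face x = 51.5, top z = 48 mm). Base 70 mm wide, 8 thick. For x < 5 mm nothing stands beside the pile; behind that, low cheeks at y = +-26, top z = 26. Pile top at z = 36 mm. A mailer well home has its origin at x = 0, y = 0, z = 36.
- holder_arm (a joint): Arm angle, rad: 0 on the white pile, growing as it lifts; about 0.22 on a third mailer. In the holder's frame (mm): hinge along y at x = 80, z = 48; arm 32 wide, y = 0, rests on the pile at x = 16; its red lip slants up to a tip at x = -26, z = 60 (underside), so a mailer slid along the pile lifts it (1 to 4 N). Falls by its weight, 1 to 2 N. Raised by a third mailer its top is 95.
- mailer_white_top: The upper of the two white mailers piled in the holder, same size as the blue, lying along the holder's x and centred on its origin within 3 mm. Origin: centre of its underside (22 mm above the bench). Loose, held by the arm's weight, with the back stop behind it.
Things that resemble listed ones, but are neither listed nor needed, are in the scene too. Leave any yellow look-alike of the mailer_blue alone.

How it is judged:
At the end, for the whole second after the job is handed in: Blue mailer at rest, label up and flat on the white pile (underside 31-42 mm up, tilt under 7 deg), centred within -16/+12 mm lengthwise and 15 mm sideways, square within 11 deg, the arm resting on it (0.12-0.34 rad); upper white mailer still in place (-15/+12 mm lengthwise, 15 mm sideways) (x of mailer_blue in the frame of holder between -0.016 and 0.012 m and y of mailer_blue in the frame of holder between -0.015 and 0.015 m and z of mailer_blue in the frame of holder between 0.031 and 0.042 m and angle between mailer_blue's own z axis and vertical below 0.12 rad and angle between the x axis of mailer_blue and the x axis of holder, either way round below 0.2 rad and value of joint holder_arm between 0.12 and 0.34 rad and x of mailer_white_top in the frame of holder between -0.015 and 0.012 m and y of mailer_white_top in the frame of holder between -0.015 and 0.015 m and z of mailer_white_top in the frame of holder between 0.018 and 0.027 m and linear speed of mailer_blue below 0.02 m/s); the robot touches nothing.
It also fails if it takes over 37 s, if anything falls off the work surface, if the arm or the gripper's body presses on something with over 40 N, if the wrist force passes 120 N, or if a joint passes its speed limit or range.

## Robot

A 6-joint arm with a two-finger parallel gripper is mounted at the origin on the work surface. World frame = base frame: x ahead of the robot, y to its left, z up, the work surface at z = 0. Lengths are in m, angles in rad, forces in N, time in s.
With the tool pointing down it reaches from about 0.35 to 0.775 m from the base axis. Payload 5.5 kg.
Tool frame: the origin (TCP) lies at the very end of the fingers, on their centre line; the grasp point (between the pads) lies 19 mm behind it; z points along the fingers, y is the line along which they close (so a half turn about z gives the same grasp; the last joint's range is limited). The gripper opens to 85 mm and grips with 20 to 120 N. Pads are 22 mm wide; open, the fingers measure 114 mm over their backs; the gripper's body (76 mm by 85 mm) begins 54 mm behind the grasp point. The pads swing forward as they close: fully open they stand 13 mm farther back than shut.
Start: joints at [1.125, 0.313, 0.046, 1.304, 0, 1.431], TCP at [0.173, 0.548, 0.231] pointing down, gripper open.
Joint ranges: [-2.76, 2.76], [-0.86, 1.69], [-1.03, 1.26], [-2.2, 2.34], [-1.47, 1.5], [-3.14, 3.14]. Speed limits (rad/s): [2.57, 2.57, 3.14, 3.14, 3.14, 3.14].

## Interface

Orientations are given as a unit quaternion [w, x, y, z].
In Python, from workcell import env, read_camera, get_calibration gives the robot as it stands.
- The arm moves only by the tool jog_arm, never from a script. Its argument "motion" is one flat list of numbers, 7 for each row, row after row: the shift along the tool's x, y, z as a fraction of full scale, then the turn, a rotation vector about the tool's x, y, z as a fraction of full scale, then the opening, from 0 (shut) to 1 (fully open). In form: [x, y, z, wx, wy, wz, grip, x, y, z, wx, wy, wz, grip, ...]. A call has 1 to 12 rows; each row is the pose to reach, as a shift and turn from the pose commanded when the call began, along the tool's axes at that moment; what a row does not reach only later rows make up. Full scale, the value 1, is 0.2 m for a shift and 90 degrees for a turn. A row lasts 1/8 s, in which the tool goes at most 62.5 mm and 10.7 degrees, less where a joint would pass 70% of its speed; a pose out of reach is approached as far as the arm can. A call with a number of a shift or a turn outside -1 to 1 is refused whole. A call with a gripper value outside its range is refused whole. The fingers move at their own pace and stop on an object; "newtons" is the grip in N (left out, the last holds). Time passes only in rows, so rows that repeat a pose let the fingers close. It gives the time, the measured TCP pose, the force, the opening and the grip force at its end, in the units of the state.
- env.get_state(): the state, without advancing time (a new reading comes with each control period).
- read_camera(name): name is "scene" or "top" or "wrist"; returns the picture (480x640x3 uint8, red, green, blue); there is no depth.
- get_calibration(name): a dict with "fx", "fy", "cx", "cy" (pixels), "world_from_camera" (4x4, takes a point from camera to world coordinates). Camera axes: x right, y down, z forward; pixel columns grow to the right and rows downward; lengths in m; the calibration is good to about 2 mm. A picture is of the moment at which its call begins: read the wrist's pose just before it. get_calibration takes no time and is no camera call; for the wrist camera it gives the pose at the moment of the call.
- env.hand_in(): hands the job in; it is judged then, once.
The state is a dict: "clock": time; "joint_pos": joint angles; "qvel": joint speeds; "tau": joint torques, N m; "tcp_pos": TCP position; "orientation": TCP orientation; "wrist_force": force on the tool from outside, world axes, zero at the start; "ft_torque": the same for the moment, N m; "finger_gap": finger opening in m; "grip_force": force on a finger pad.
Only numpy, scipy, OpenCV 4.12 (cv2) and the standard library are available. Lean on these libraries where they do the work, as an engineer would, in place of code of your own. Each camera call takes 0.05 s, during which the arm holds its last target. There are 200 camera calls.

## Working session

There is one attempt and no reset: what is moved stays moved. The work goes in short steps, Python scripts to look and compute and a tool call to move; the robot and the scene stay as the last step left them, time stands still between calls to the robot, and variables do not carry over. Pictures are saved under pics/ and viewed, at most 10 in all, crops included, and the job is handed in when it is done.

Besides the shell and the picture viewer there is one more tool, called as a command line: name --argument value ..., lists and objects as JSON in quotes. jog_arm: Moves the arm, as the interface text tells. Shift numbers are shares of 0.2 m and turn numbers shares of 90 degrees, none past 1 either way. Its arguments: {"type":"object","properties":{"motion":{"type":"array","items":{"type":"number"}},"newtons":{"type":"number"}},"required":["motion"]}

```bash
mkdir -p pics; python3 - <<'E'
from workcell import env, read_camera, get_calibration
import cv2,numpy as np
s=env.get_state(); print(s['clock'],s['tcp_pos'],s['orientation'])
for n in('top','scene'):
    im=read_camera(n); cv2.imwrite(f'pics/{n}.png',im[:,:,::-1]); c=get_calibration(n); print(n,c['fx'],c['fy'],c['cx'],c['cy'],np.round(c['world_from_camera'],4).tolist())
E
```

```text
0.0 [0.17287601 0.54785148 0.23040232] [-2.67219967e-04  1.52306764e-01  9.88332835e-01 -8.85863473e-04]
top 610.1863799834055 610.1863799834055 318.01677288641645 236.53933788413113 [[0.0202, -0.9895, 0.1428, 0.4402], [-0.9998, -0.0209, -0.0028, -0.0544], [0.0057, -0.1427, -0.9898, 1.2108], [0.0, 0.0, 0.0, 1.0]]
scene 485.57025386642965 485.57025386642965 311.9608546086438 235.55266611530516 [[0.567, 0.4911, -0.6613, 1.2533], [0.8236, -0.3508, 0.4457, -0.5079], [-0.0131, -0.7974, -0.6033, 0.6708], [0.0, 0.0, 0.0, 1.0]]
```

View pics/top.png

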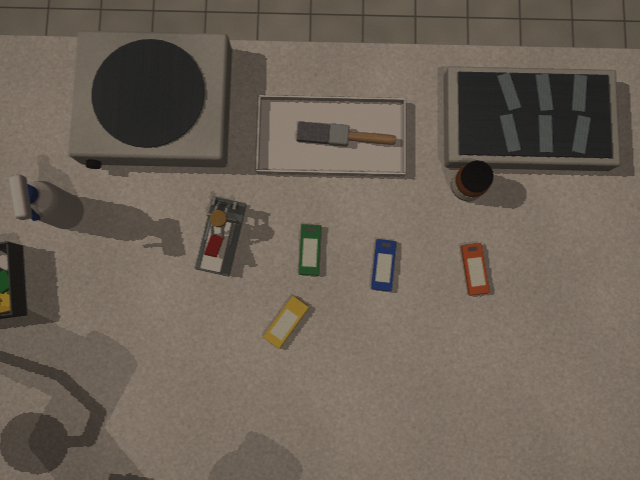

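View pics/scene.png

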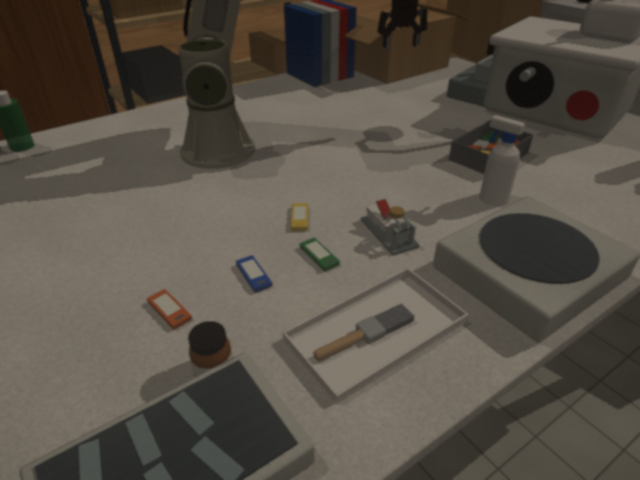

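The top view shows the mailers as green (310,250), blue (384,265), orange (475,269) and a yellow look-alike (286,321). The holder is at (220,237) with its open end at the image bottom, towards the robot. The blue one at (384,265) is the target, going by colour and shape. I'll confirm it in an enlarged crop and measure.

```bash
cat > h.py <<'E'
import numpy as np,cv2
from workcell import env, read_camera, get_calibration
def ray(c,uv,z):
    T=np.array(c['world_from_camera']);d=T[:3,:3]@np.array([(uv[0]-c['cx'])/c['fx'],(uv[1]-c['cy'])/c['fy'],1])
    return T[:3,3]+d*(z-T[2,3])/d[2]
def proj(c,p):
    T=np.array(c['world_from_camera']);q=T[:3,:3].T@(np.asarray(p)-T[:3,3]);return np.array([c['fx']*q[0]/q[2]+c['cx'],c['fy']*q[1]/q[2]+c['cy']])
def blob(im,c,z,lo,hi,box=None):
    hsv=cv2.cvtColor(im,cv2.COLOR_RGB2HSV);m=cv2.inRange(hsv,lo,hi)
    if box: k=np.zeros_like(m);k[box[1]:box[3],box[0]:box[2]]=1;m*=k
    cs,_=cv2.findContours(m,cv2.RETR_EXTERNAL,cv2.CHAIN_APPROX_NONE);ct=max(cs,key=cv2.contourArea)
    p=np.array([ray(c,u[0],z)[:2] for u in ct],np.float32)*1000
    return cv2.minAreaRect(p), ct
E
python3 - <<'E'
from h import *
im=cv2.imread('pics/top.png')[:,:,::-1].copy();c=get_calibration('top')
r,ct=blob(im,c,.014,(105,100,30),(130,255,255),(350,220,420,310));print('blue',r,cv2.boundingRect(ct))
a=cv2.resize(im[185:285,180:260],None,fx=6,fy=6,interpolation=cv2.INTER_CUBIC)
b=cv2.resize(im[230:300,360:410],None,fx=6,fy=6,interpolation=cv2.INTER_CUBIC)
o=np.zeros((600,800,3),np.uint8);o[:,:480]=a;o[:420,490:790]=b
cv2.imwrite('pics/crop1.png',o[:,:,::-1])
E
```

```text
blue ((559.830078125, -187.3440704345703), (39.03590774536133, 98.81321716308594), 84.46988677978516) (371, 239, 25, 52)
```

View pics/crop1.png

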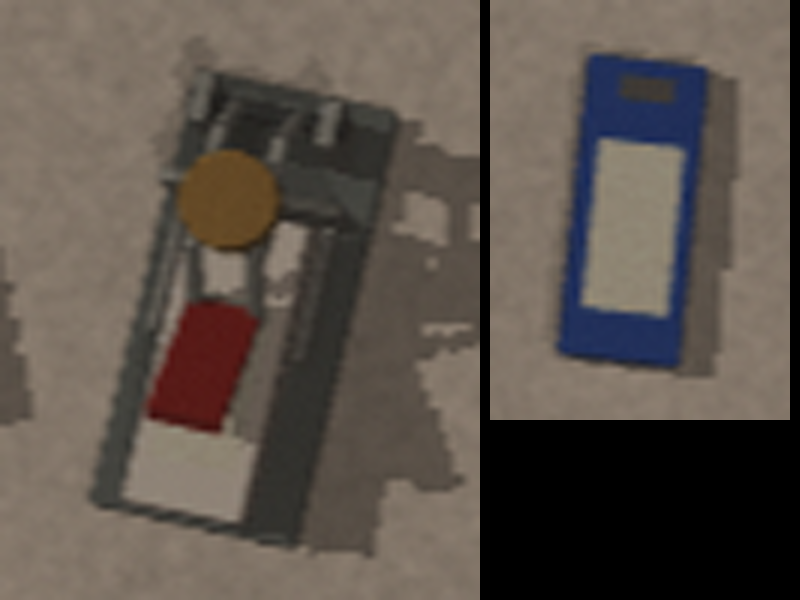

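The left half shows the holder: base front corners at top pixels (195.8,268.8) and (229.7,275.8), and the white pile's front edge from (200,268.3) to (220.3,272). The right half confirms the blue mailer, label up, measuring 99x39 mm.

```bash
python3 - <<'E'
from h import *
c=get_calibration('top')
P=lambda x,y,z: np.round(ray(c,(180+x/6-.4,185+y/6-.4),z)*1000,1)[:2]
FL,FR,BR=P(95,503,.008),P(298,545,.008),P(398,113,.008)
wl,wr=P(120,500,.036),P(242,522,.036)
print(FL,FR,BR,wl,wr)
print('front w',np.linalg.norm(FL-FR),'white w',np.linalg.norm(wl-wr),'len',np.linalg.norm(BR-FR))
for a,b in((FL,FR),(wl,wr)): d=a-b; print('ang',np.degrees(np.arctan2(-d[0],d[1])))
d=BR-FR;th=np.arctan2(d[1],d[0]);print('ang',np.degrees(th))
ex=np.array([np.cos(th),np.sin(th)]);print('origin from white',(wl+wr)/2+50*ex, 'base mid front',(FL+FR)/2, ((FL+FR)/2-(wl+wr)/2)@ex)
# top edge of back stop right end: (380,190),(… )
print('stop top?',P(378,185,.048))
E
```

```text
[545. 183.] [532.5 115.7] [677.7  88.2] [543.7 169.5] [537.4 130. ]
front w 68.45100437539247 white w 39.99924999296863 len 147.78122343518478
ang -10.521959973656962
ang -9.061988298892212
ang -10.724448537471178
origin from white [589.67667409 140.44570567] base mid front [538.75 149.35] -1.694125912483046
stop top? [646.1  89. ]
```

Holder pose is about (589, 140) mm with yaw -10.5°. Blue is at (560, -187), yaw -5.5°. I'll grasp the blue mailer near its robot-side end, at (523, -184).

jog_arm --motion '[-0.92,-0.99,0.2,0,0,0,1,-0.92,-0.99,0.2,0,0,0,1,-0.92,-0.99,0.2,0,0,0,1,-0.92,-0.99,0.2,0,0,0,1,-0.92,-0.99,0.2,0,0,0,1,-0.92,-0.99,0.2,0,0,0,1]'

```text
clock: 0.85
tcp_pos: [0.2892, 0.3027, 0.1909]
orientation: [-0.0, 0.154, 0.988, -0.0]
wrist_force: [-0.2, -0.1, 0.5]
finger_gap: 0.0856
grip_force: 0.0
```

jog_arm --motion '[-0.92,-0.99,0.2,0,0,0,1,-0.92,-0.99,0.2,0,0,0,1,-0.92,-0.99,0.2,0,0,0,1,-0.92,-0.99,0.2,0,0,0,1,-0.92,-0.99,0.2,0,0,0,1,-0.92,-0.99,0.2,0,0,0,1]'

```text
clock: 1.6
tcp_pos: [0.4056, 0.0595, 0.151]
orientation: [-0.0, 0.153, 0.988, 0.0]
wrist_force: [0.7, 0.6, -1.1]
finger_gap: 0.0854
grip_force: 0.0
```

jog_arm --motion '[-0.92,-0.99,0.2,0,0,-0.133,1,-0.92,-0.99,0.2,0,0,-0.133,1,-0.92,-0.99,0.2,0,0,-0.133,1,-0.92,-0.99,0.2,0,0,-0.133,1,-0.92,-0.99,0.2,0,0,-0.133,1,-0.92,-0.99,0.2,0,0,-0.133,1,-0.92,-0.99,0.2,0,0,-0.133,1]'

```text
clock: 2.48
tcp_pos: [0.5206, -0.1821, 0.1111]
orientation: [-0.001, 0.047, 0.999, 0.001]
wrist_force: [-0.2, 0.6, 0.8]
finger_gap: 0.0857
grip_force: 0.0
```

Now I'll check from near with the wrist camera.

```bash
python3 - <<'E'
from h import *
s=env.get_state();c=get_calibration('wrist');im=read_camera('wrist')
print(s['tcp_pos'],s['orientation'])
r,ct=blob(im,c,.014,(105,100,30),(130,255,255));print(r,cv2.boundingRect(ct))
print(proj(c,s['tcp_pos']))
cv2.imwrite('pics/w1.png',im[:,:,::-1])
E
```

```text
[ 0.52057943 -0.1821126   0.11111975] [-5.36755926e-04  4.73971994e-02  9.98875798e-01  5.97136763e-04]
((556.7133178710938, -187.19964599609375), (39.58891296386719, 101.15709686279297), 84.47526550292969) (291, 230, 52, 117)
[318.21363156 309.67524922]
```

View pics/w1.png

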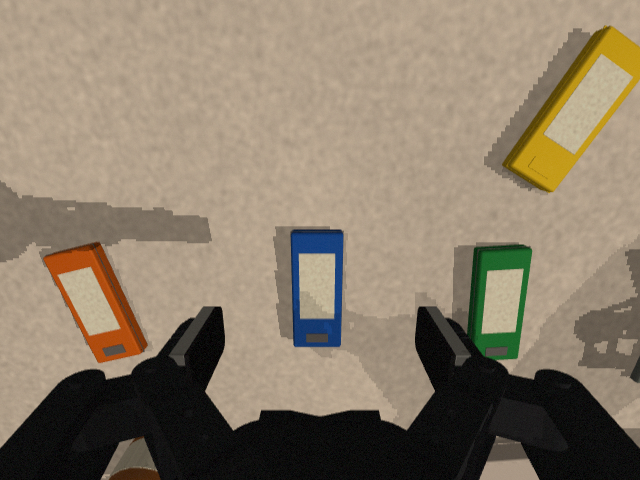

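The wrist view shows blue at (317,288) between the fingers and clear of both neighbours, green at (500,300) and orange at (95,300). Its measured centre is about (558, -187). I'll descend and grip.

jog_arm --motion '[-0.004,-0.008,0.3,0,0,0,1,-0.004,-0.008,0.45,0,0,0,0.8,-0.004,-0.008,0.5,0,0,0,0.7,-0.004,-0.008,0.535,0,0,0,0.7,-0.004,-0.008,0.535,0,0,0,0.65,-0.004,-0.008,0.535,0,0,0,0.65]' --newtons 60

```text
clock: 3.28
tcp_pos: [0.5223, -0.1863, 0.0055]
orientation: [0.001, 0.048, 0.999, -0.0]
wrist_force: [0.3, -0.6, -0.1]
finger_gap: 0.0556
grip_force: 0.0
```

jog_arm --motion '[0,0,0,0,0,0,0.5,0,0,0,0,0,0,0.4,0,0,0,0,0,0,0.3,0,0,0,0,0,0,0.3,0,0,0,0,0,0,0.3,0,0,0,0,0,0,0.3]' --newtons 80

```text
clock: 4.03
tcp_pos: [0.522, -0.1862, 0.0057]
orientation: [0.001, 0.048, 0.999, -0.0]
wrist_force: [-1.1, 0.0, 6.8]
finger_gap: 0.0373
grip_force: 79.9
```

jog_arm --motion '[0,0,-0.1,0,0,0,0.3,0,0,-0.3,0,0,0,0.3,0,0,-0.42,0,0,0,0.3,0.06,0.2,-0.42,0,0,0,0.3,0.13,0.4,-0.42,0,0,0,0.3,0.2,0.6,-0.42,0,0,0,0.3,0.26,0.78,-0.42,0,0,0,0.3,0.29,0.86,-0.42,0,0,0,0.3]'

```text
clock: 5.03
tcp_pos: [0.4795, -0.0076, 0.0885]
orientation: [-0.0, 0.048, 0.999, 0.0]
wrist_force: [-0.0, -0.5, -1.0]
finger_gap: 0.0371
grip_force: 80.4
```

jog_arm --motion '[0.07,0.2,0,0,0,0.03,0.3,0.14,0.4,0,0,0,0.056,0.3,0.2,0.6,0,0,0,0.056,0.3,0.26,0.78,0,0,0,0.056,0.3,0.285,0.86,0,0,0,0.056,0.3,0.285,0.86,0,0,0,0.056,0.3,0.285,0.86,0,0,0,0.056,0.3]'

```text
clock: 5.9
tcp_pos: [0.4406, 0.1667, 0.0883]
orientation: [0.0, 0.093, 0.996, -0.0]
wrist_force: [-0.3, -1.1, -1.0]
finger_gap: 0.0374
grip_force: 80.4
```

```bash
python3 - <<'E'
from h import *
s=env.get_state();c=get_calibration('wrist');im=read_camera('wrist')
print(s['clock'],s['tcp_pos'],s['orientation'],s['finger_gap'],s['grip_force'])
z=s['tcp_pos'][2]
r,ct=blob(im,c,z+.0085,(105,100,30),(130,255,255));print(r,cv2.boundingRect(ct))
cv2.imwrite('pics/w2.png',im[:,:,::-1])
im=read_camera('scene');cv2.imwrite('pics/s2.png',cv2.resize(im[150:310,220:430],None,fx=3.5,fy=3.5,interpolation=cv2.INTER_CUBIC)[:,:,::-1])
E
```

```text
5.9 [0.44064827 0.16672489 0.08831324] [ 1.78292335e-04  9.27597256e-02  9.95688486e-01 -1.99991729e-04] 0.03738901129991962 80.41943192481995
((459.08349609375, 164.31222534179688), (39.5200080871582, 68.21713256835938), 80.46849060058594) (276, 288, 88, 124)
```

View pics/w2.png

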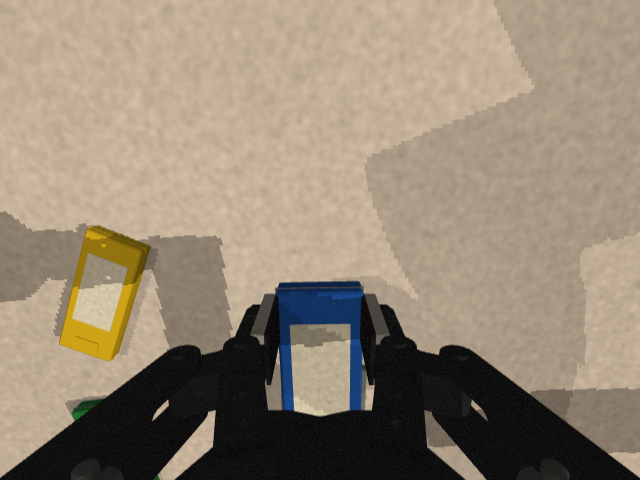

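View pics/s2.png

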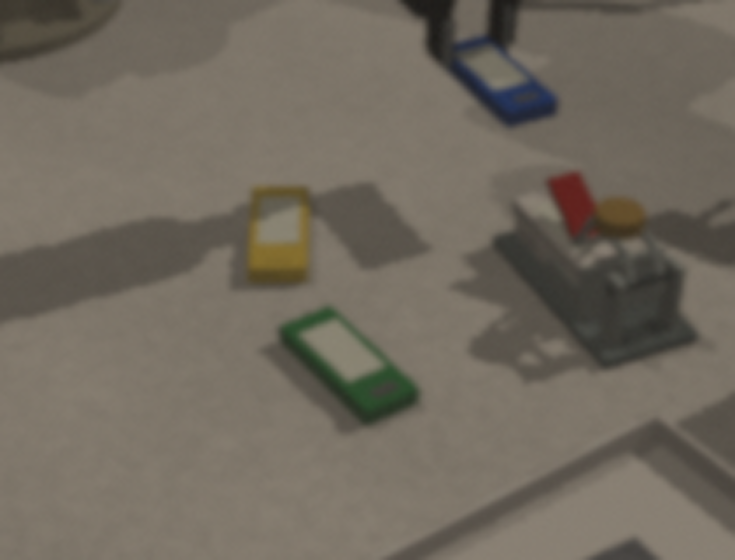

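The wrist view shows the blue mailer squarely held, rear edge at (320,285). The scene view shows its front end at crop (510,115) to (555,95), looking level. I'll check the tilt by projection.

```bash
python3 - <<'E'
from h import *
c=get_calibration('scene');s=env.get_state();t=s['tcp_pos'];q=s['orientation']
a=2*np.arctan2(q[2],q[1])-np.pi;ex=np.array([np.cos(a),np.sin(a),0]);ey=np.array([-ex[1],ex[0],0]);print(np.degrees(a))
for dz in(-.01,0,.01):
  print(dz,[np.round((proj(c,t+f*ex+g*ey+[0,0,.0083+(dz if f>0 else 0)])-[220,150])*3.5) for f,g in((.086,.02),(.086,-.02),(-.014,.02),(-.014,-.02))])
h=np.array([.589,.140]);d=np.array(t[:2])-h;th=np.radians(-10.5);u=np.array([np.cos(th),np.sin(th)]);print('tcp in holder',d@u,d@[-u[1],u[0]])
# holder check in scene: white front top corners
for p in((-50,20,36),(-50,-20,36),(-26,16,60),(-26,-16,60)):
  w=h+p[0]/1e3*u+p[1]/1e3*np.array([-u[1],u[0]]);print(p,np.round((proj(c,[*w,p[2]/1e3])-[220,150])*3.5))
E
```

```text
-10.690042483694823
-0.01 [array([555., 108.]), array([502., 121.]), array([484.,  30.]), array([434.,  42.])]
0 [array([556.,  95.]), array([503., 108.]), array([484.,  30.]), array([434.,  42.])]
0.01 [array([557.,  82.]), array([504.,  95.]), array([484.,  30.]), array([434.,  42.])]
tcp in holder -0.15073857385942255 -0.0009305135046458538
(-50, 20, 36) [562. 182.]
(-50, -20, 36) [510. 196.]
(-26, 16, 60) [578. 171.]
(-26, -16, 60) [536. 182.]
```

The grip is level: projected corners agree within a couple of pixels. I'll lower to 3 mm above pile height and start in.

jog_arm --motion '[0,0.004,0.1,0,0,0,0.3,0,0.004,0.18,0,0,0,0.3,0,0.004,0.215,0,0,0,0.3,-0.05,0.004,0.215,0,0,0,0.3,-0.1,0.004,0.215,0,0,0,0.3,-0.15,0.004,0.22,0,0,0,0.3,-0.18,0.004,0.225,0,0,0,0.3,-0.18,0.004,0.225,0,0,0,0.3]' --newtons 100

```text
clock: 7.0
tcp_pos: [0.4762, 0.1617, 0.0433]
orientation: [0.0, 0.092, 0.996, 0.0]
wrist_force: [0.3, 0.1, -0.2]
finger_gap: 0.0368
grip_force: 103.0
```

jog_arm --motion '[-0.04,0,0,0,0,0,0.3,-0.08,0,0,0,0,0,0.3,-0.12,0,0.002,0,0,0,0.3,-0.16,0,0.002,0,0,0,0.3,-0.2,0,0.002,0,0,0,0.3,-0.2,0,0.002,0,0,0,0.3]'

```text
clock: 7.75
tcp_pos: [0.5159, 0.1542, 0.0428]
orientation: [0.0, 0.093, 0.996, -0.0]
wrist_force: [-0.5, -1.1, -1.5]
finger_gap: 0.0364
grip_force: 103.0
```

```bash
python3 - <<'E'
from h import *
im=read_camera('scene');a=cv2.resize(im[180:270,340:440],None,fx=6,fy=6,interpolation=cv2.INTER_CUBIC)
cv2.imwrite('pics/s3.png',a[:,:,::-1])
E
```

```text
(no output)
```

View pics/s3.png

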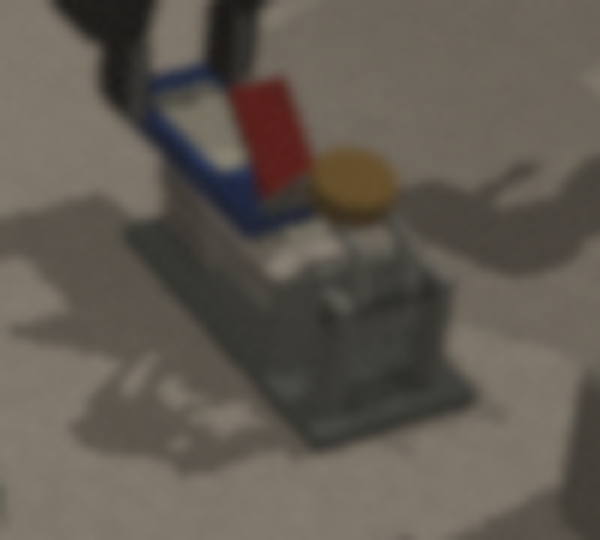

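The blue front edge at (250,230) is under the raised lip and lies square on the pile. I'll push home.

jog_arm --motion '[-0.04,-0.002,0,0,0,0,0.3,-0.08,-0.002,0,0,0,0,0.3,-0.12,-0.002,0,0,0,0,0.3,-0.15,-0.002,0,0,0,0,0.3,-0.18,-0.002,0.002,0,0,0,0.3,-0.18,-0.002,0.003,0,0,0,0.3,-0.18,-0.002,0.003,0,0,0,0.3]'

```text
clock: 8.68
tcp_pos: [0.5507, 0.1474, 0.0424]
orientation: [0.0, 0.092, 0.996, 0.0]
wrist_force: [1.3, -0.7, -1.6]
finger_gap: 0.0361
grip_force: 103.0
```

```bash
python3 - <<'E'
from h import *
s=env.get_state();print(s['wrist_force'],s['tcp_pos'])
im=read_camera('scene');a=cv2.resize(im[180:270,340:440],None,fx=5,fy=5,interpolation=cv2.INTER_CUBIC)
cv2.imwrite('pics/s4.png',a[:,:,::-1])
c=get_calibration('scene');h=np.array([.589,.140]);th=np.radians(-10.5);u=np.array([np.cos(th),np.sin(th)])
for p in((-50,20,50),(-50,-20,50),(50,-20,50),(50,-20,36),(50,20,50)):
  w=h+p[0]/1e3*u+p[1]/1e3*np.array([-u[1],u[0]]);print(p,np.round((proj(c,[*w,p[2]/1e3])-[340,180])*5))
E
```

```text
[ 1.33897351 -0.68611402 -1.5687744 ] [0.55073491 0.14737262 0.04242157]
(-50, 20, 50) [205.  85.]
(-50, -20, 50) [131. 105.]
(50, -20, 50) [243. 218.]
(50, -20, 36) [240. 244.]
(50, 20, 50) [321. 196.]
```

View pics/s4.png

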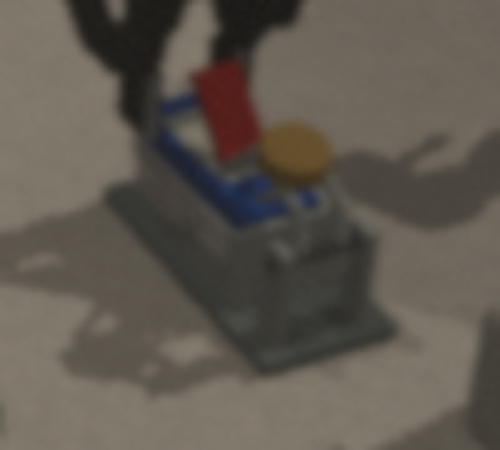

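The front corner at (243,222) is within about 3 mm of home (predicted 243,218). I'll nudge it to the stop and check the force.

jog_arm --motion '[-0.008,0,0,0,0,0,0.3,-0.015,0,0.002,0,0,0,0.3,-0.015,0,0.002,0,0,0,0.3]'

```text
clock: 9.1
tcp_pos: [0.5529, 0.1469, 0.0419]
orientation: [-0.0, 0.092, 0.996, 0.0]
wrist_force: [-2.2, 0.7, 0.6]
finger_gap: 0.0363
grip_force: 103.2
```

Light contact with the stop. Release slowly, then lift away.

jog_arm --motion '[0,0,0,0,0,0,0.5,0,0,0,0,0,0,0.6,0,0,0,0,0,0,0.7,0,0,0,0,0,0,0.7,0,0,0,0,0,0,0.7,0.05,0,-0.1,0,0,0,0.7,0.2,0,-0.3,0,0,0,0.7,0.3,0,-0.5,0,0,0,0.7,0.3,0,-0.6,0,0,0,0.7,0.3,0,-0.6,0,0,0,0.7]' --newtons 20

```text
clock: 10.35
tcp_pos: [0.4952, 0.1583, 0.165]
orientation: [0.003, 0.092, 0.996, 0.001]
wrist_force: [0.6, 0.1, 0.1]
finger_gap: 0.0595
grip_force: 0.0
```

```bash
python3 - <<'E'
from h import *
s=env.get_state();print(s['clock'],s['wrist_force'],s['tcp_pos'])
im=read_camera('scene');a=cv2.resize(im[180:270,340:420],None,fx=5,fy=5,interpolation=cv2.INTER_CUBIC)
w=read_camera('wrist');cv2.imwrite('pics/f.png',np.hstack([a,cv2.resize(w,(400,300))[:, :] if 0 else np.vstack([cv2.resize(w,(400,300)),np.zeros((150,400,3),np.uint8)])])[:,:,::-1])
c=get_calibration('wrist');r,ct=blob(w,c,.05,(105,100,30),(130,255,255));print(r)
E
```

```text
10.35 [0.55231425 0.10890837 0.05454153] [0.49524635 0.15833998 0.1649882 ]
((584.3199462890625, 141.84963989257812), (39.57672119140625, 102.80274200439453), 80.5838623046875)
```

View pics/f.png

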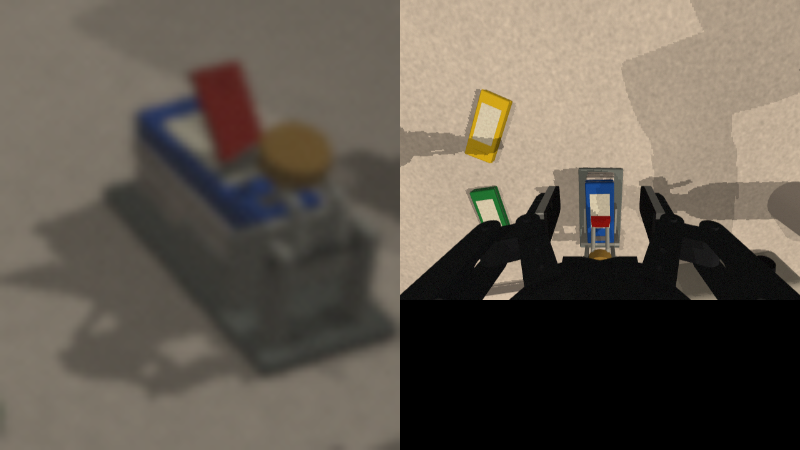

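The final view shows blue flat and square on the pile against the stop, with the arm resting on it, the white pile in place and the gripper clear. Measured centre is about (584–587, 141) and yaw is -9.5°.

```bash
python3 -c "
from workcell import env
print(env.hand_in())"
```

```text
the job is handed in; nothing more can be done
None
```

The job is handed in, with no verdict returned: by my last pictures the blue mailer lies label up and flat on the white pile, at the back stop with the arm resting on it, the pile looks in place and the gripper is clear.

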